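Switch on a photo light, flip its kickstand and hold it upright

ROBOT

A 6-joint arm with a two-finger parallel gripper is mounted at the origin on the work surface. World frame = base frame: x ahead of the robot, y to its left, z up, the work surface at z = 0. Lengths are in mm, angles in rad, forces in N, time in s.
With the tool pointing down it reaches from about 275 to 825 mm from the base axis. Payload 4.9 kg.
Tool frame: the origin (TCP) lies midway between the tips of the shut fingers; the grasp point (between the pads) lies 19 mm behind it; z points along the fingers, y is the line along which they close (so a half turn about z gives the same grasp; the last joint's range is limited). The gripper opens to 85 mm and grips with 20 to 120 N. Pads are 22 mm wide; open, the fingers measure 114 mm over their backs; the gripper's body (76 mm by 85 mm) begins 54 mm behind the grasp point. The pads swing forward as they close: fully open they stand 13 mm farther back than shut.
Start: joints at [-1.307, 0.326, -0.193, 1.052, 0, 1.437], TCP at [213.078, -507.066, 231.281] pointing down, gripper open.
Joint ranges: [-2.65, 2.65], [-0.97, 1.79], [-1.3, 1.35], [-1.93, 2.1], [-1.47, 1.37], [-3.14, 3.14]. Speed limits (rad/s): [2.57, 2.57, 3.14, 3.14, 3.14, 3.14].

INTERFACE

Orientations are given as a unit quaternion [w, x, y, z].
In Python, from workcell import * gives the robot as it stands.
- The arm moves only by the tool play_rows, never from a script. Its argument "rows" is a list of rows, each a list of 5 numbers: the shift along the world's x, y, z in m, then the turn about the world's z in degrees, then the closure, from -1 (fully open) to 1 (shut). A call has 1 to 20 rows; each row shifts and turns the commanded pose from where the row before left it; what a row does not reach is not made up. A row lasts 1/12 s, in which the tool goes at most 41.7 mm and 7.16 degrees, less where a joint would pass 70% of its speed; a pose out of reach is approached as far as the arm can. A call is refused whole if a number of a shift passes 0.0417 or a number of a turn 7.16, either way. A call with a gripper value outside its range is refused whole. The fingers move at their own pace and stop on an object; the grip force is fixed at half the most. Time passes only in rows, so rows that do not move let the fingers close. It gives the time, the measured TCP pose, the force, the opening and the grip force at its end, in the units of the state.
- observe(): the state, without advancing time (a new reading comes with each control period).
- camera(name): name is "scene" or "side" or "wrist"; returns a dict with "image" (480x640x3 uint8, red, green, blue), "fovy" (degrees; the focal length in pixels is half the picture's height over the tangent of half this angle, whatever the lens; pixels are square), "cx", "cy" (the principal point, pixels), "rvec" (rotation vector, rad) and "tvec" (3), from world to camera coordinates, as OpenCV has them; the wrist camera has in their place "T_tool_cam" (4x4, takes a point from camera to tool coordinates, whose origin is the TCP and whose axes are the flange's). Camera axes: x right, y down, z forward; pixel columns grow to the right and rows downward; lengths in mm; the calibration is good to about 2 mm. The wrist camera is an equidistant fisheye: a pixel r from the principal point sees the ray r / f radians off the axis. A picture is of the moment at which its call begins: read the wrist's pose just before it. There is no depth.
- hand_in(): hands the job in; it is judged then, once.
The state is a dict: "time": time; "joints": joint angles; "qd": joint speeds; "joint_torque": joint torques, N m; "tcp_pos": TCP position; "eef_rot": TCP orientation; "ft_force": force on the tool from outside, world axes, zero at the start; "wrist_torque": the same for the moment, N m; "finger_gap": finger opening in mm; "gripper_force": force on a finger pad.
Only numpy, scipy, OpenCV 4.12 (cv2) and the standard library are available. Lean on these libraries where they do the work, as an engineer would, in place of code of your own. Each camera call takes 0.05 s, during which the arm holds its last target. There are 200 camera calls.

TASK

Get the light panel ready for photographing the vase: on its control box press the green, then the yellow, then the blue button, one at a time, each fully down and up again, and never press the red one. Then flip the panel's kickstand down past its snap-over point until it is fully out, take the panel by the top of its frame, bring it up from its forward lean to upright and keep holding it there by the frame: the program finishes while still holding it. Leave the pottery and other things on the table where they are.

Things in the scene. Friction and masses are not known exactly. Their poses are not given: they have to be found in the camera images.
- stand: Fixed dark steel base plate of the light panel, 12 mm thick. Origin on the table under the middle of the panel's hinge line, which runs along y 30 mm above it. +x is the way the light faces (away from the robot at yaw 0), +y runs along the panel's width towards the kickstand, +z is up. The plate reaches from x = -120 to +80 mm and y = -155 to +185 mm.
- panel (a joint): Lean of the light panel about its hinge line, rad: 0 is upright, positive leans forward to the stand's +x. It starts leaning forward on its stop at 0.25. The hinge is free: let go, the panel tips forward again even from upright (about 0.05 N m there, 0.25 to 0.4 at the stop). With the kickstand out it can lean back only to about -0.13, where the foot meets the base.
- panel_mid (a point): Middle of the light panel, in the frame's mid-plane (which contains the hinge line), 115 mm from the hinge line. About 0.9 kg. Grey frame 240 mm wide, 20 mm thick, from 10 to 220 mm above the hinge line. A white light box 200 mm wide stands 30 mm proud of the front from 20 to 170 mm above the hinge line, a black unit 12 mm proud of the back from 55 to 125 mm.
- panel_grip (a point): Middle of the panel's top rail: in the mid-plane of the frame, half-way along its width, 200 mm from the hinge line and 20 mm below the top edge. The frame here is 20 mm thick and bare on both sides for the top 50 mm. Its axes: x is the panel's front normal, y along the width, z up the panel (leaning with it).
- kickstand (a joint): Angle of the kickstand against the panel, rad: 0 stowed (pointing 25 degrees above the panel's back normal), 1.518 fully out (62 degrees below the back normal); growing turns it down. An over-centre spring (centre about 0.7) holds it at either end: about 0.1 N m starts it down; past the centre it snaps fully out by itself. Pressing it with over about 2 N can rock the panel.
- kickstand_pivot (a point): Turning axis of the kickstand, which runs along the panel's width: in the mid-plane of the panel, 120 mm from the hinge line, 137 mm from the panel's middle towards +y, just outside the panel's edge. The aluminium leg, 12 mm thick, starts here; a thin spring strut runs from here up along the frame's edge.
- kickstand_foot (a point): Middle of the kickstand's red round foot bar, 14 mm thick, which runs along the panel's width from the end of the leg outward by 48 mm; this point is 26 mm outward of the leg and 140 mm from the turning axis. It can be pressed down from above, following its arc.
- green_top (a point): Centre of the top face of the green button: 28 mm wide, pressed straight down 6 mm. The four buttons stand in a 2 by 2 square, 64 mm apart, on a fixed grey control box 150 x 150 mm and 45 mm high; their places are mixed. Up, the top face is 67 mm above the table.
- yellow_top (a point): Same for the yellow button.
- blue_top (a point): Same for the blue button.
- red_top (a point): Same for the red button (leave it alone).
- green (a joint): How far the green button is pressed, m: 0 up, 0.006 fully down (about 5 N); it springs back up.
- yellow (a joint): How far the yellow button is pressed, m: 0 up, 0.006 fully down (about 5 N); it springs back up.
- blue (a joint): How far the blue button is pressed, m: 0 up, 0.006 fully down (about 5 N); it springs back up.
- red (a joint): How far the red button is pressed, m: 0 up, 0.006 fully down (about 5 N); it springs back up.
- vase: Bystander: terracotta vase 140 mm tall, 84 mm wide, the thing to be photographed, standing beyond the panel. Origin at the centre of its underside.
- bowl: Bystander: terracotta bowl, 110 mm wide, 55 mm tall. Origin at the centre of its underside.
- mug: Bystander: teal mug with a handle, 84 mm wide, 100 mm tall. Origin at the centre of its underside.
- bottle: Bystander: blue bottle, 68 mm wide, 210 mm tall. Origin at the centre of its underside.
- scraper: Bystander: yellow round scraper lying flat, 72 mm wide, 8 mm thick. Origin at the centre of its underside.
- rib: Bystander: flat wooden rib 100 x 45 mm, 7 mm thick. Origin at the centre of its underside.
- pot: Bystander: small grey-brown closed pot, 88 mm wide, 70 mm tall. Origin at the centre of its underside.

How it is judged:
By the outcome, as a careful person would: the job done as asked, in the order asked, and still so for the second after the job is handed in, while the arm keeps its last pose, push and grip.
It also fails if it takes over 64 s, if anything falls off the work surface, if the arm or the gripper's body presses on something with over 40 N, if the wrist force passes 120 N, or if a joint passes its speed limit or range.

## Working session

There is one attempt and no reset: what is moved stays moved. The work goes in short steps, Python scripts to look and compute and a tool call to move; the robot and the scene stay as the last step left them, time stands still between calls to the robot, and variables do not carry over. Pictures are saved under pics/ and viewed, at most 10 in all, crops included, and the job is handed in when it is done.

Besides the shell and the picture viewer there is one more tool, called after ">>>" as name(argument=value, ...) on one line, values as JSON. play_rows: Moves the arm, as the interface text tells. Its arguments: {"type":"object","properties":{"rows":{"type":"array","items":{"type":"array","items":{"type":"number"}}}},"required":["rows"]}

```bash
mkdir -p pics; ls; cat > h.py <<'E'
from workcell import *
import numpy as np, cv2
def save(c,n): cv2.imwrite(f'pics/{n}.png',c['image'][:,:,::-1])
def ray(c,u,v):
    f=240/np.tan(np.radians(c['fovy'])/2)
    R=cv2.Rodrigues(np.array(c['rvec'],float))[0]; t=np.array(c['tvec'],float).ravel()
    d=R.T@np.array([(u-c['cx'])/f,(v-c['cy'])/f,1]); return -R.T@t,d/np.linalg.norm(d)
def onz(c,u,v,z):
    o,d=ray(c,u,v); return o+d*(z-o[2])/d[2]
def proj(c,p):
    f=240/np.tan(np.radians(c['fovy'])/2)
    R=cv2.Rodrigues(np.array(c['rvec'],float))[0]; q=R@np.array(p,float)+np.array(c['tvec'],float).ravel()
    return np.array([c['cx']+f*q[0]/q[2],c['cy']+f*q[1]/q[2]])
def tri(rs):
    A=sum(np.eye(3)-np.outer(d,d) for o,d in rs); b=sum((np.eye(3)-np.outer(d,d))@o for o,d in rs)
    return np.linalg.solve(A,b)
E
python3 - <<'E'
from h import *
import pickle
D={}
for n in('scene','side'):
    c=camera(n);save(c,n);D[n]=c;o,_=ray(c,0,0);print(n,c['fovy'],o)
pickle.dump(D,open('d.pkl','wb'));print(observe())
E
```

```text
pics
scene 55.93284956127301 [ 934.43474235  542.196019   1185.42561932]
side 44.67000365021447 [  186.63613916 -1154.01156149   896.24317581]
{'time': 0.1, 'joints': array([-1.30722135e+00,  3.26851712e-01, -1.93479226e-01,  1.05199015e+00,
        5.42645307e-06,  1.43659312e+00]), 'qd': array([ 0.00029069, -0.00024324,  0.00210683,  0.00050502, -0.00123475,
       -0.00175815]), 'joint_torque': array([ 4.65209487e-04, -4.44237721e+01,  2.63039160e+01,  7.88917387e-03,
       -1.48585304e-04, -8.66195734e-06]), 'tcp_pos': array([ 212.92972514, -506.55436095,  230.59172857]), 'eef_rot': array([-7.60962485e-04,  9.80286391e-01,  1.97580388e-01, -4.65733905e-05]), 'ft_force': array([-0.57789107, -0.37587306,  0.3313783 ]), 'wrist_torque': array([-0.03323906,  0.01273351,  0.02066848]), 'gripper_force': 0.0, 'finger_gap': 85.54287589373995}
```

View pics/scene.png

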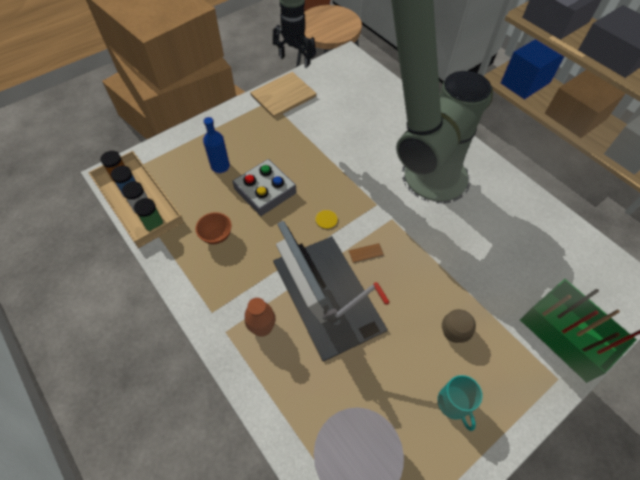

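View pics/side.png

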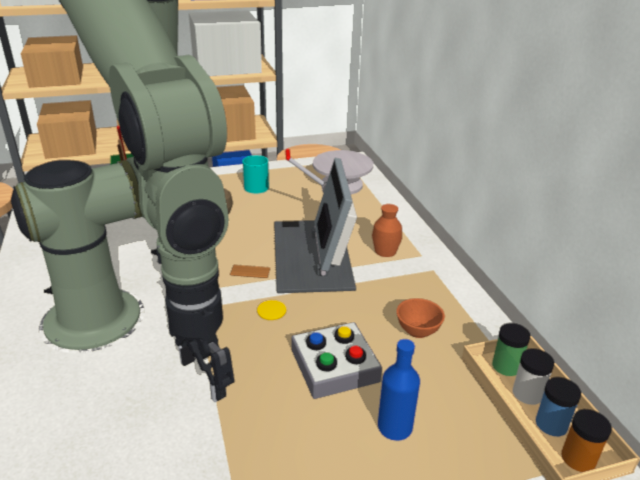

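The scene view shows the buttons at red (249,180), green (266,170), blue (278,182) and yellow (262,191). The red foot bar is near (381,293), and the plate corners are near (334,238), (385,328) and (327,358). The side view shows the same buttons around (336,350) and the foot at (288,155).

```bash
python3 - <<'E'
from h import *
import pickle
D=pickle.load(open('d.pkl','rb'))
rng={'green':((45,80),),'yellow':((22,34),),'blue':((105,128),),'red':((0,6),(174,180))}
def blob(c,col,x0,y0,x1,y1):
    h=cv2.cvtColor(c['image'],cv2.COLOR_RGB2HSV); m=np.zeros(h.shape[:2],np.uint8)
    for a,b in rng[col]: m|=cv2.inRange(h,(a,140,60),(b,255,255))
    w=np.zeros_like(m);w[y0:y1,x0:x1]=m[y0:y1,x0:x1]
    n,l,s,ce=cv2.connectedComponentsWithStats(w);i=1+np.argmax(s[1:,4]);return ce[i],s[i]
for col in rng:
    p=[]
    for n,b in(('scene',(236,158,296,205)),('side',(298,322,376,375))):
        ce,s=blob(D[n],col,*b);p.append(onz(D[n],*ce,66)[:2].round(1));p.append(s[4])
    print(col,p)
cs,s1=blob(D['scene'],'red',366,278,395,310);cd,s2=blob(D['side'],'red',275,145,305,165)
print(cs,s1,cd,s2,'foot',tri([ray(D['scene'],*cs),ray(D['side'],*cd)]))
for u,v in((275,262),(334,238),(385,328),(327,358)): print('plate',onz(D['scene'],u,v,12).round())
for u,v in((277,222),(351,290),(276,290)): print('plate side',onz(D['side'],u,v,12).round())
im=D['scene']['image'][215:370,260:400];a=cv2.resize(im,None,fx=4,fy=4,interpolation=cv2.INTER_CUBIC)
cv2.imwrite('pics/crop1.png',cv2.resize(a[:,:,::-1],(540,598)))
E
```

```text
green [array([ 468.4, -327.8]), np.int32(40), array([ 463.9, -337.9]), np.int32(138)]
yellow [array([ 528.4, -260.2]), np.int32(64), array([ 523.5, -271.9]), np.int32(137)]
blue [array([ 464.9, -264.1]), np.int32(50), array([ 460.2, -275. ]), np.int32(135)]
red [array([ 531.9, -323.8]), np.int32(57), array([ 527.3, -334.9]), np.int32(152)]
[381.0754717  293.14150943] [374 283  15  21 106] [287.52380952 153.95238095] [286 149   5  11  42] foot [538.30207852 279.45987557 234.7768339 ]
plate [627. -50.  12.]
plate [435.  -9.  12.]
plate [507. 303.  12.]
plate [684. 271.  12.]
plate side [509. 297.  12.]
plate side [612. -71.  12.]
plate side [432. -23.  12.]
```

View pics/crop1.png

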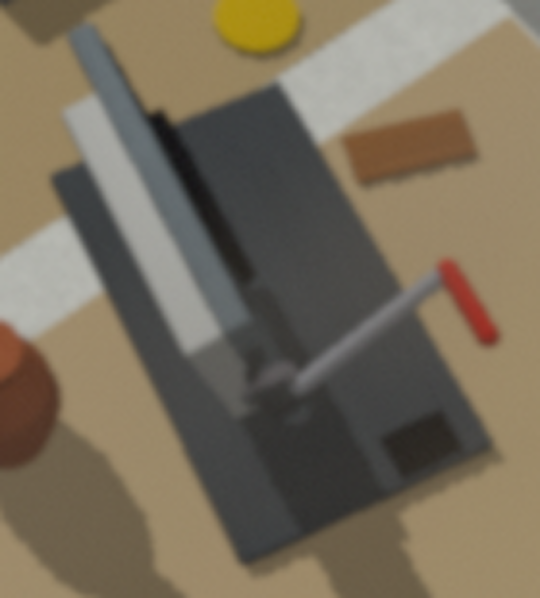

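The crop shows the plate corners at crop pixels (278,85), (492,447), (247,563) and (52,178). The foot bar runs from (445,265) to (490,340). I'll fit the stand from these.

```bash
python3 - <<'E'
from h import *
import pickle
from scipy.optimize import least_squares
D=pickle.load(open('d.pkl','rb'));S=D['scene'];E=D['side']
k=140/540
obs=[]
for (u,v),l in zip(((278,85),(492,447),(247,563),(52,178)),((-120,-155),(-120,185),(80,185),(80,-155))):
    obs.append((S,(260+u*k,215+v*k),(*l,12)))
obs+=[(E,(277,222),(-120,185,12)),(E,(354,290),(80,-155,12)),(E,(276,290),(-120,-155,12))]
obs+=[(S,(381.07,293.14),(-78.6,161,235)),(E,(287.5,154),(-78.6,161,235))]
def W(p,l):
    c,s=np.cos(p[2]),np.sin(p[2]);return np.array([p[0]+c*l[0]-s*l[1],p[1]+s*l[0]+c*l[1],l[2]])
f=lambda p:np.concatenate([proj(c,W(p,l))-uv for c,uv,l in obs])
r=least_squares(f,[586,107,-.23],loss='soft_l1');p=r.x
print(p,np.degrees(p[2]));print(f(p).reshape(-1,2).round(1))
for n,l in(('foot0',(-78.6,163,235)),('pivot',(29.7,137,146.3)),('grip lean',(49.5,0,223.8)),('grip up',(0,0,230))):print(n,W(p,l).round(1))
print('bottle',onz(E,397,432,0),onz(S,219,168,0))
E
```

```text
[ 5.82087124e+02  1.06261952e+02 -2.12496718e-01] -12.175165096804125
[[ 0.5 -1.9]
 [ 0.8 -0.9]
 [-1.7  0.2]
 [-0.9 -1.8]
 [-3.  -2.3]
 [ 1.6 -3. ]
 [-0.4 -0.7]
 [-0.1  0.4]
 [ 0.2 -0.3]]
foot0 [539.6 282.2 235. ]
pivot [640.  233.9 146.3]
grip lean [630.5  95.8 223.8]
grip up [582.1 106.3 230. ]
bottle [ 557.01963036 -494.54430347    0.        ] [ 564.4721803  -476.13625105    0.        ]
```

>>> play_rows(rows=[[0.03,0.02,0,0,1],[0.04,0.03,0,0,1],[0.04,0.03,0,0,1],[0.04,0.03,0,0,1],[0.04,0.03,-0.02,0,1],[0.04,0.03,-0.02,0,1],[0.023,0.004,-0.03,0,1],[0,0,-0.03,0,1],[0,0,0,0,1],[0,0,0,0,1]])

```text
time: 0.93
tcp_pos: [426.7, -360.0, 138.9]
eef_rot: [-0.002, 0.98, 0.198, -0.001]
ft_force: [-0.0, 0.3, 0.4]
finger_gap: 0.0
gripper_force: 0.0
```

>>> play_rows(rows=[[0.013,0.009,0,0,1],[0.013,0.009,0,0,1],[0.013,0.009,0,0,1],[0,0,0,0,1],[0,0,0,0,1]])

```text
time: 1.35
tcp_pos: [467.3, -335.7, 142.3]
eef_rot: [0.001, 0.98, 0.197, 0.001]
ft_force: [-0.5, 0.3, -0.4]
finger_gap: -0.2
gripper_force: 0.0
```

```bash
cat >> h.py <<'E'
def wray(s,c,u,v):
    from scipy.spatial.transform import Rotation as Ro
    w,x,y,z=s['eef_rot'];R=Ro.from_quat([x,y,z,w]).as_matrix();T=np.array(c['T_tool_cam'])
    f=240/np.tan(np.radians(c['fovy'])/2)
    a=np.array([u-c['cx'],v-c['cy']]);r=np.hypot(*a);th=r/f
    d=np.array([*(a/r*np.sin(th)),np.cos(th)])
    return R@T[:3,3]+s['tcp_pos'],R@T[:3,:3]@d
def wonz(s,c,u,v,z):
    o,d=wray(s,c,u,v);return o+d*(z-o[2])/d[2]
E
python3 - <<'E'
from h import *
s=observe();c=camera('wrist');save(c,'w1');print(s['tcp_pos'])
h=cv2.cvtColor(c['image'],cv2.COLOR_RGB2HSV)
for n,R in {'green':((45,80),),'yellow':((22,34),),'blue':((105,128),),'red':((0,4),(174,180))}.items():
    m=sum(cv2.inRange(h,(a,150,60),(b,255,255)) for a,b in R)
    k,l,st,ce=cv2.connectedComponentsWithStats(m)
    for i in 1+np.argsort(-st[1:,4])[:3]: print(n,st[i],ce[i].round(),wonz(s,c,*ce[i],66).round(1))
E
```

```text
[ 467.28469505 -335.73762317  142.25953311]
green [ 291  219   45   45 1586] [313. 241.] [ 468.3 -332.1   66. ]
yellow [  18  142   56   76 3335] [ 46. 180.] [ 435.3 -136.2   66. ]
yellow [ 225   86   48   47 1740] [249. 110.] [ 527.6 -266.5   66. ]
blue [  487   153   153   131 14479] [572. 211.] [ 558.7 -493.5   66. ]
blue [ 195  185   46   46 1595] [218. 208.] [ 465.1 -269.7   66. ]
red [ 326  121   48   47 1736] [350. 144.] [ 530.8 -329.1   66. ]
```

View pics/w1.png

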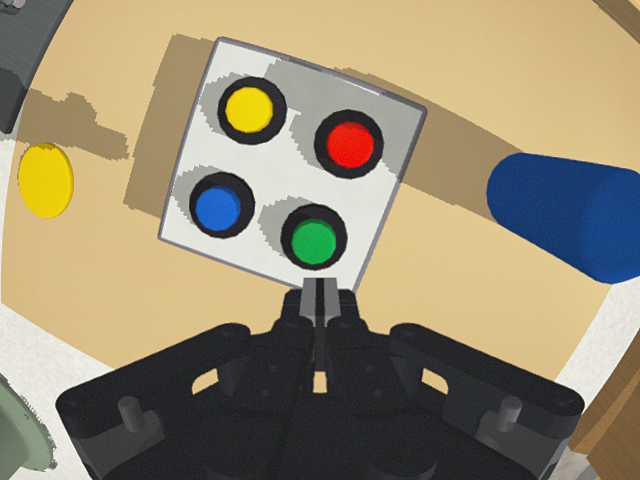

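The wrist view shows green (313,241), blue (218,208), yellow (249,110) and red (350,144). These agree with my estimates to about 2 mm, so I'll press green.

>>> play_rows(rows=[[0,0.003,-0.02,0,1],[0,0,-0.02,0,1],[0,0,-0.02,0,1],[0,0,-0.009,0,1],[0,0,-0.004,0,1],[0,0,-0.004,0,1],[0,0,-0.003,0,1],[0,0,0,0,1],[0,0,0,0,1]])

```text
time: 2.15
tcp_pos: [466.7, -332.3, 61.5]
eef_rot: [0.001, 0.98, 0.197, -0.0]
ft_force: [-3.8, 1.2, 4.3]
finger_gap: 0.2
gripper_force: 2.3
```

>>> play_rows(rows=[[0,0,-0.0015,0,1],[0,0,-0.001,0,1],[0,0,0,0,1]])

```text
time: 2.4
tcp_pos: [467.0, -332.4, 60.8]
eef_rot: [0.001, 0.98, 0.198, 0.0]
ft_force: [-7.3, 4.7, 18.5]
finger_gap: -0.1
gripper_force: 9.2
```

>>> play_rows(rows=[[0,0,0.015,0,1],[0,0,0.015,0,1],[0.015,0.0165,0,0,1],[0.015,0.0165,0,0,1],[0.015,0.0165,0,0,1],[0.015,0.0165,0,0,1],[0,0,0,0,1],[0,0,0,0,1]])

```text
time: 3.07
tcp_pos: [528.3, -265.3, 88.5]
eef_rot: [0.001, 0.98, 0.199, 0.001]
ft_force: [0.5, -0.5, -0.4]
finger_gap: 0.1
gripper_force: 0.0
```

>>> play_rows(rows=[[-0.001,-0.001,-0.01,0,1],[0,0,-0.008,0,1],[0,0,-0.004,0,1],[0,0,-0.004,0,1],[0,0,-0.004,0,1],[0,0,0,0,1],[0,0,0,0,1]])

```text
time: 3.65
tcp_pos: [525.1, -267.3, 60.7]
eef_rot: [0.001, 0.98, 0.197, -0.0]
ft_force: [-9.3, 4.3, 25.7]
finger_gap: -0.0
gripper_force: 12.9
```

Yellow bottomed at 26 N. Next is blue at (464.5,-269.5).

>>> play_rows(rows=[[0,0,0.015,0,1],[0,0,0.015,0,1],[-0.0155,-0.001,0,0,1],[-0.0155,-0.001,0,0,1],[-0.0155,-0.001,0,0,1],[-0.0155,0,0,0,1],[0,0,0,0,1],[0,0,0,0,1]])

```text
time: 4.32
tcp_pos: [463.3, -269.9, 87.6]
eef_rot: [-0.0, 0.98, 0.197, -0.0]
ft_force: [0.1, -0.1, -0.5]
finger_gap: 0.2
gripper_force: 0.0
```

>>> play_rows(rows=[[0.001,0,-0.01,0,1],[0,0,-0.008,0,1],[0,0,-0.004,0,1],[0,0,-0.004,0,1],[0,0,-0.003,0,1],[0,0,0,0,1],[0,0,0,0,1]])

```text
time: 4.9
tcp_pos: [465.5, -269.7, 60.7]
eef_rot: [0.0, 0.98, 0.198, 0.0]
ft_force: [-4.8, 3.2, 20.8]
finger_gap: -0.1
gripper_force: 10.7
```

>>> play_rows(rows=[[0,0,0.025,0,1],[0,0,0.03,0,1],[0,0,0.03,0,1],[0,0,0.03,0,1],[0,0,0.03,0,1],[0,0,0.03,0,1],[0,0,0.03,0,1],[0,0.03,0.03,5,1],[0,0.03,0.03,5,1],[0,0.03,0,5,1],[0,0.03,0,5,1],[0,0.03,0,5,1],[0,0.03,0,5,1],[0,0.03,0,5,1],[0,0.03,0,5,1],[0,0.03,0,5,1],[0,0.03,0,5,1],[0,0.03,0,5,1],[0,0.03,0,0,1],[0,0,0,0,1]])

```text
time: 6.57
tcp_pos: [464.5, 93.7, 322.3]
eef_rot: [-0.001, 0.776, 0.63, 0.0]
ft_force: [-1.3, -0.4, -0.7]
finger_gap: -0.0
gripper_force: 0.0
```

>>> play_rows(rows=[[0.01,0.03,0,0,1],[0.01,0.03,0,0,1],[0.01,0.03,0,0,1],[0.01,0.03,0,0,1],[0.01,0.03,0,0,1],[0.005,0.02,0,0,1],[0,0,0,0,1],[0,0,0,0,1]])

```text
time: 7.23
tcp_pos: [519.9, 259.8, 321.6]
eef_rot: [-0.0, 0.778, 0.629, -0.001]
ft_force: [-1.7, -0.3, -1.5]
finger_gap: -0.0
gripper_force: 0.0
```

```bash
python3 - <<'E'
from h import *
s=observe();c=camera('wrist');save(c,'w2');print(s['tcp_pos'])
h=cv2.cvtColor(c['image'],cv2.COLOR_RGB2HSV)
m=cv2.inRange(h,(0,150,60),(5,255,255))|cv2.inRange(h,(174,150,60),(180,255,255))
k,l,st,ce=cv2.connectedComponentsWithStats(m)
for i in 1+np.argsort(-st[1:,4])[:3]:
    print(st[i],ce[i].round(),wonz(s,c,*ce[i],237).round(1))
    ys,xs=np.where(l==i);print(cv2.minAreaRect(np.c_[xs,ys].astype(np.float32)))
E
```

```text
[519.89042979 259.7730275  321.57279247]
[ 333  157   24   97 2001] [344. 204.] [539.6 279.6 237. ]
((344.5, 205.0), (96.0, 23.0), 90.0)
[ 0 23 17 11 95] [ 8. 28.] [311.9 484.1 237. ]
((7.94999885559082, 28.149999618530273), (18.34120750427246, 6.008327484130859), 18.43494987487793)
[10  0  2  1  2] [10.  0.] [316.6 509.5 237. ]
((10.5, 0.0), (1.0, 0.0), 180.0)
```

View pics/w2.png

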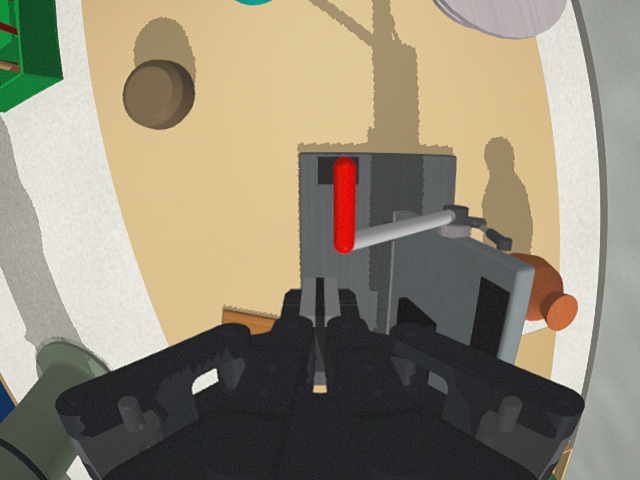

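The foot bar spans (344,157) to (344,252) in the image and is aligned with the tool. It triangulates to about (540,281), so I'll go above it.

>>> play_rows(rows=[[0.01,0.011,-0.015,0,1],[0.01,0.011,-0.02,0,1],[0,0,-0.02,0,1],[0,0,-0.016,0,1],[0,0,0,0,1],[0,0,0,0,1]])

```text
time: 7.78
tcp_pos: [539.4, 279.8, 251.4]
eef_rot: [-0.0, 0.779, 0.627, -0.001]
ft_force: [0.3, -0.4, 0.1]
finger_gap: 0.1
gripper_force: 0.0
```

>>> play_rows(rows=[[0,0.002,-0.009,0,1],[-0.004,0.001,-0.007,0,1],[-0.004,0.001,-0.006,0,1],[-0.004,0.001,-0.006,0,1],[0,0,0,0,1]])

```text
time: 8.2
tcp_pos: [526.4, 286.3, 222.6]
eef_rot: [-0.0, 0.778, 0.628, -0.001]
ft_force: [-0.8, 0.3, 0.4]
finger_gap: -0.2
gripper_force: 0.3
```

>>> play_rows(rows=[[-0.005,0.001,-0.011,0,1],[-0.004,0.001,-0.011,0,1],[-0.003,0,-0.012,0,1],[-0.003,0,-0.012,0,1],[-0.001,0,-0.012,0,1],[-0.001,0,-0.012,0,1],[0,0,0,0,1]])

```text
time: 8.78
tcp_pos: [509.2, 287.8, 151.6]
eef_rot: [-0.0, 0.778, 0.628, -0.002]
ft_force: [-1.1, -0.3, -0.5]
finger_gap: -0.1
gripper_force: 0.0
```

>>> play_rows(rows=[[0.001,0,-0.01,0,1],[0.001,0,-0.01,0,1],[0.002,0,-0.01,0,1],[0,0,0,0,1],[0,0,0,0,1],[0,0,0,0,1]])

```text
time: 9.28
tcp_pos: [515.2, 288.3, 123.9]
eef_rot: [0.0, 0.778, 0.628, 0.0]
ft_force: [0.4, 0.7, -0.4]
finger_gap: -0.1
gripper_force: 0.0
```

```bash
python3 - <<'E'
from h import *
c=camera('side');d=camera('scene')
a=c['image'][120:300,230:420];b=d['image'][210:370,255:415]
a=cv2.resize(a,(396,375));b=cv2.resize(b,(375,375))
cv2.imwrite('pics/chk1.png',np.hstack([a,b])[:,:,::-1])
E
```

```text
(no output)
```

View pics/chk1.png

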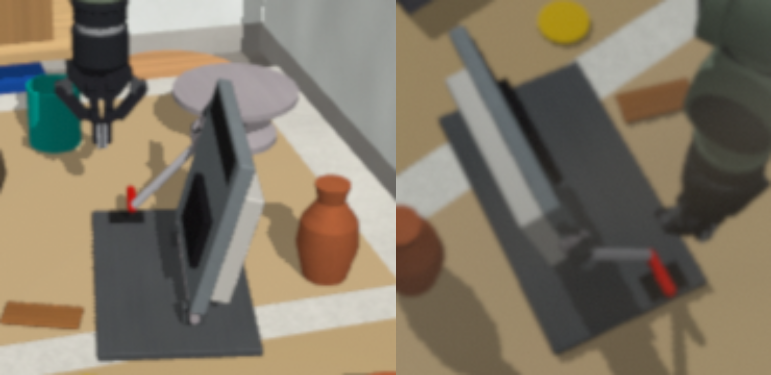

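The kickstand is out: in the crop the leg slopes down to the foot near (130,205) at the base, and the panel is still on its forward stop. Next I'll rise and go above the panel.

>>> play_rows(rows=[[0,0,0.02,0,1],[0,0,0.03,0,1],[0,0,0.03,0,1],[0,0,0.03,0,-1],[0,0,0.03,0,-1],[0,0,0.03,0,-1],[0,0,0.03,0,-1],[0.01,-0.025,0,0,-1],[0.01,-0.025,0,0,-1],[0.01,-0.025,0,0,-1],[0.01,-0.025,0,0,-1],[0.01,-0.025,0,0,-1],[0.01,-0.025,0,0,-1],[0.01,-0.025,0,0,-1],[0.01,-0.025,0,0,-1],[0.01,-0.02,0,0,-1],[0,0,0,0,-1],[0,0,0,0,-1]])

```text
time: 10.88
tcp_pos: [605.3, 67.2, 323.9]
eef_rot: [-0.0, 0.779, 0.627, 0.0]
ft_force: [-0.5, -0.7, 1.1]
finger_gap: 85.5
gripper_force: 0.0
```

```bash
python3 - <<'E'
from h import *
s=observe();c=camera('wrist');save(c,'w3');print(s['tcp_pos'],s['finger_gap'])
print(c['cx'],c['cy'],c['fovy'])
# foot check
A=camera('scene');B=camera('side');rs=[]
for q,(x0,y0,x1,y1) in((A,(340,270,400,350)),(B,(270,180,330,260))):
    h=cv2.cvtColor(q['image'],cv2.COLOR_RGB2HSV);m=cv2.inRange(h,(0,140,60),(5,255,255))|cv2.inRange(h,(174,140,60),(180,255,255))
    w=np.zeros_like(m);w[y0:y1,x0:x1]=m[y0:y1,x0:x1];ys,xs=np.where(w);print(len(xs),xs.mean(),ys.mean());rs.append(ray(q,xs.mean(),ys.mean()))
print(tri(rs))
E
```

```text
[605.31054419  67.24911331 323.94640699] 85.48382561383679
319.54348217777306 234.7102677473082 65.70646984690485
106 368.3207547169811 327.6792452830189
41 292.3170731707317 215.6341463414634
[551.37240671 279.82775042  37.51246188]
```

View pics/w3.png

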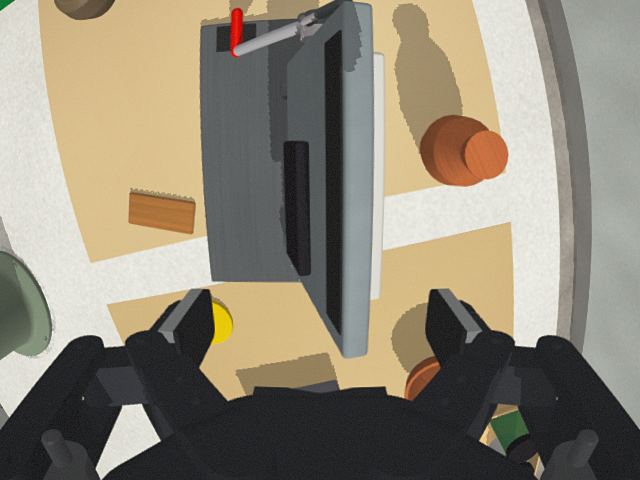

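The wrist view shows the panel's top face between columns 344 and 370, running from row 2 to row 355, with nothing between the fingers and the rail. I'll check its position.

```bash
python3 - <<'E'
from h import *
s=observe();c=camera('wrist')
P=np.array([582.1,106.3]);a=-.2125;R=np.array([[np.cos(a),-np.sin(a)],[np.sin(a),np.cos(a)]])
for (u,v),z in(((344,356),245.7),((367,355),240.7),((344,178),245.7),((371,178),240.7),((350,2),245.7),((372,4),240.7)):
    w=wonz(s,c,u,v,z);print(w.round(1),'local',(R.T@(w[:2]-P)).round(1))
E
```

```text
[603.8 -15.7 245.7] local [  47.  -114.7]
[619.9 -22.2 240.7] local [  64.1 -117.6]
[627.4 105.6 245.7] local [44.4  8.9]
[643.9 101.6 240.7] local [61.4  8.5]
[653.9 211.1 245.7] local [ 48.1 117.6]
[667.7 209.3 240.7] local [ 62.  118.7]
```

The model agrees with the view to about 2 mm. I'll straddle the rail.

>>> play_rows(rows=[[0.013,0.0145,0,0,-1],[0.013,0.0145,0,0,-1],[0,0,-0.02,0,-1],[0,0,-0.02,0,-1],[0,0,-0.02,0,-1],[0,0,-0.02,0,-1],[0,0,-0.015,0,-1],[0,0,-0.01,0,-1],[0,0,-0.009,0,-1],[0,0,0,0,-1],[0,0,0,0,-1]])

```text
time: 12.0
tcp_pos: [630.9, 97.7, 210.0]
eef_rot: [0.0, 0.778, 0.628, 0.0]
ft_force: [0.2, -0.1, 0.2]
finger_gap: 85.3
gripper_force: 0.0
```

Partially close around the rail.

>>> play_rows(rows=[[0,0,0,0,-0.2],[0,0,0,0,0],[0,0,0,0,0],[0,0,0,0,0],[0,0,0,0,0]])

```text
time: 12.42
tcp_pos: [631.2, 97.2, 210.2]
eef_rot: [0.0, 0.778, 0.628, 0.0]
ft_force: [-0.1, -0.2, -0.6]
finger_gap: 42.7
gripper_force: 0.0
```

>>> play_rows(rows=[[-0.005,0.001,0,0,0],[-0.005,0.001,0,0,0],[-0.005,0.001,0,0,0],[-0.005,0.001,0,0,0.1],[-0.005,0.001,0,0,0.1],[-0.005,0.001,0,0,0.2],[-0.005,0.001,0,0,0.2],[-0.005,0.001,0,0,0.3],[-0.004,0.001,0,0,0.3],[-0.003,0,0,0,0.3],[-0.002,0,0,0,0.3],[0,0,0,0,0.3],[0,0,0,0,0.3],[0,0,0,0,0.3]])

```text
time: 13.58
tcp_pos: [582.1, 106.2, 209.7]
eef_rot: [0.0, 0.778, 0.628, 0.0]
ft_force: [-0.2, -0.6, -0.2]
finger_gap: 29.5
gripper_force: 0.2
```

>>> play_rows(rows=[[0,0,0,0,0.4],[0,0,0,0,0.45],[0,0,0,0,0.5],[0,0,0,0,0.55],[0,0,0,0,0.6],[0,0,0,0,1],[0,0,0,0,1],[0,0,0,0,1],[0,0,0,0,1],[0,0,0,0,1],[0,0,0,0,1],[0,0,0,0,1]])

```text
time: 14.58
tcp_pos: [582.3, 106.2, 209.9]
eef_rot: [0.0, 0.778, 0.628, 0.0]
ft_force: [2.5, -1.5, -1.4]
finger_gap: 19.4
gripper_force: 59.3
```

```bash
python3 - <<'E'
from h import *
s=observe();print(s)
c=camera('side');d=camera('scene')
a=c['image'][120:300,230:420];b=d['image'][210:370,255:415]
cv2.imwrite('pics/chk2.png',np.hstack([cv2.resize(a,(396,375)),cv2.resize(b,(375,375))])[:,:,::-1])
P=np.array([582.1,106.3]);A=-.2125;R=np.array([[np.cos(A),-np.sin(A)],[np.sin(A),np.cos(A)]])
for L in(0,.05,-.05):
    q=[]
    for x,y,h in((-10,-120,220),(10,-120,220),(-10,-120,10)):
        l=np.array([x*np.cos(L)+h*np.sin(L),y]);w=[*(P+R@l),30+h*np.cos(L)-x*np.sin(L)];u=proj(c,w);q.append(((u[0]-230)*396/190,(u[1]-120)*375/180))
    print(L,np.round(q,1).tolist())
E
```

```text
{'time': 14.5833, 'joints': array([ 5.58516422e-02,  4.17218530e-01, -1.13214122e-01,  1.03969881e+00,
       -2.12303676e-04,  1.83971919e+00]), 'qd': array([-0.00068207, -0.00066022, -0.00084287,  0.00015638,  0.00042107,
       -0.00156123]), 'joint_torque': array([  0.52220313, -48.98905993,  24.6317178 ,   1.6015137 ,
         0.45832154,   0.33963427]), 'tcp_pos': array([582.28675267, 106.20591721, 209.87936272]), 'eef_rot': array([2.80176015e-04, 7.78287410e-01, 6.27908103e-01, 2.08037247e-04]), 'ft_force': array([ 2.46140112, -1.51445767, -1.44676031]), 'wrist_torque': array([-0.32383911, -1.09538172,  0.3405739 ]), 'gripper_force': 59.30567979812622, 'finger_gap': 19.415395109833977}
0 [[189.6, 160.8], [207.4, 160.5], [185.5, 314.0]]
0.05 [[199.4, 160.5], [217.2, 161.0], [185.9, 313.7]]
-0.05 [[179.8, 161.6], [197.6, 160.5], [185.1, 314.4]]
```

View pics/chk2.png

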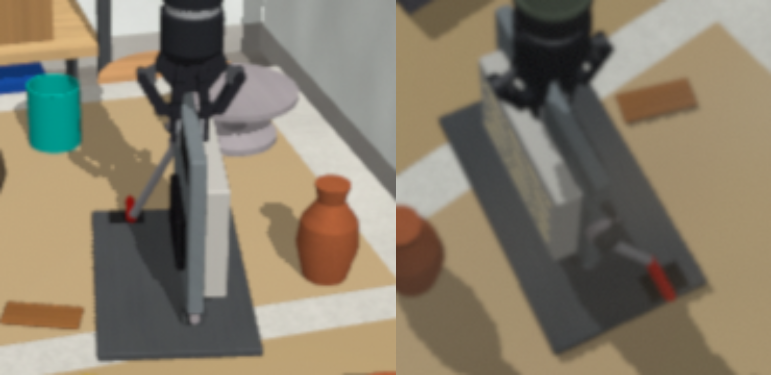

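The side crop shows the frame standing vertical from about (188,160) to (188,314), which matches the zero-lean prediction. The grip is firm at 59 N with a 19.4 mm gap, the kickstand is out and the bystanders are in place.

```bash
python3 -c "
from workcell import *
print(hand_in())"
```

```text
the job is handed in; nothing more can be done
None
```

I pressed green, yellow and blue in that order, never touching red, then flipped the kickstand fully out. The panel is upright and still gripped by the top of its frame; the job is handed in, but no verdict came back.

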